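# Find the tin of cot bolts in the sloping bin

## Task

One of the three look-alike tins in the sloping hanging bin is heavy with spare cot bolts, the others are next to empty. Tell it by its weight, stand the heavy one upright in the wooden tray without dropping it, and leave each light tin standing in its own pocket of the bin as it was. Do not disturb the brush, the spoon or the rattle.

Things in the scene. Friction and masses are not known exactly. Their poses are not given: they have to be found in the camera images.
- bin: white plastic bin, fixed, hung from a hook rail. Origin on the table below the middle pocket; x away from the robot (yaw within 0.15), y along the row, z up. Floor falls 30 degrees towards the robot: normal (-0.5, 0, 0.866). Three pockets in a row, each 106 mm wide, 56 mm long up the slope; walls 4 mm thick, square to the floor; dividers and end walls 30 mm tall, front wall 38, back wall 40.
- ledge (a point): middle of the underside of the ash ledge above the bin, axes as the bin's. Ledge 34 mm deep (x -17 to +17), 520 mm long, 18 mm thick; 245 mm over the table. It blocks a gripper coming straight down on a tin; one leaning about 30 degrees like the tins, from the robot's side, passes. Behind: a 10 mm steel rail 40 mm beyond and 30 mm below this point, ash posts at y -245 and +245 mm.
- pocket_a (a point): centre of the floor of the pocket at the bin's +y end (x 0, y 110, z 90 mm in the bin's frame); axes as the bin's
- pocket_b (a point): centre of the floor of the middle pocket (0, 0, 90 mm in the bin's frame); axes as the bin's
- pocket_c (a point): centre of the floor of the pocket at the bin's -y end (0, -110, 90 mm in the bin's frame); axes as the bin's
- tin_a: one of three look-alike closed tins, bare aluminium, 44 x 44 x 64 mm tall; origin: centre of its underside, z towards the lid. Starts in the +y pocket, standing square on the sloping floor, so leaning 30 degrees to the robot, up to 8 mm off the pocket's middle in y. One of the three, any, is heavy with bolts (370 to 510 g in all), the others weigh 50 to 80 g. Only weight tells; lids stay shut.
- tin_b: one of three look-alike closed tins, bare aluminium, 44 x 44 x 64 mm tall; origin: centre of its underside, z towards the lid. Starts in the middle pocket, standing square on the sloping floor, so leaning 30 degrees to the robot, up to 8 mm off the pocket's middle in y. One of the three, any, is heavy with bolts (370 to 510 g in all), the others weigh 50 to 80 g. Only weight tells; lids stay shut.
- tin_c: one of three look-alike closed tins, bare aluminium, 44 x 44 x 64 mm tall; origin: centre of its underside, z towards the lid. Starts in the -y pocket, standing square on the sloping floor, so leaning 30 degrees to the robot, up to 8 mm off the pocket's middle in y. One of the three, any, is heavy with bolts (370 to 510 g in all), the others weigh 50 to 80 g. Only weight tells; lids stay shut.
- tray: shallow square tray of darker wood, fixed on the table, 130 x 130 mm outside, 14 mm high, walls and floor 5 mm thick; origin at the centre of its underside, z up. It is left or right of the middle, between the robot and the bin.
- brush: grey plastic brush with handle, about 140 mm long, lying on the table on the other side from the tray; a bystander. Origin near its middle, x along it
- spoon: silicone spoon, about 140 mm long, lying left of the bin; a bystander. Origin near its middle, x along it
- rattle: beech rattle, flat, two round ends (52 and 34 mm across, 30 mm high) joined by a 14 mm bar, 133 mm long, lying right of the bin; a bystander. Origin under the middle of its bar, x along it
Mind the look-alikes: they are no part of the job. Leave any yellow look-alike of the tin_c alone.

How it is judged:
At the end, for the whole second after the job is handed in: The heavy tin stands upright (0.1 rad) on the tray floor, centre within 45 mm of the tray centre on both tray axes, weighing on it with over 2 N; both light tins stand in their own pockets (20, 40, 15 mm in x, y, z of its floor centre), leaning 0.42 to 0.63 rad; all below 0.02 m/s ((((x of tin_a in the frame of tray between -0.045 and 0.045 m and y of tin_a in the frame of tray between -0.045 and 0.045 m and z of tin_a in the frame of tray below 0.009 m and angle between tin_a's own z axis and vertical below 0.1 rad and contact force between tin_a and tray above 2 N and linear speed of tin_a below 0.02 m/s) and (x of tin_b in the frame of pocket_b between -0.02 and 0.02 m and y of tin_b in the frame of pocket_b between -0.04 and 0.04 m and z of tin_b in the frame of pocket_b between -0.015 and 0.015 m and angle between tin_b's own z axis and vertical between 0.42 and 0.63 rad and linear speed of tin_b below 0.02 m/s) and (x of tin_c in the frame of pocket_c between -0.02 and 0.02 m and y of tin_c in the frame of pocket_c between -0.04 and 0.04 m and z of tin_c in the frame of pocket_c between -0.015 and 0.015 m and angle between tin_c's own z axis and vertical between 0.42 and 0.63 rad and linear speed of tin_c below 0.02 m/s)) or ((x of tin_b in the frame of tray between -0.045 and 0.045 m and y of tin_b in the frame of tray between -0.045 and 0.045 m and z of tin_b in the frame of tray below 0.009 m and angle between tin_b's own z axis and vertical below 0.1 rad and contact force between tin_b and tray above 2 N and linear speed of tin_b below 0.02 m/s) and (x of tin_a in the frame of pocket_a between -0.02 and 0.02 m and y of tin_a in the frame of pocket_a between -0.04 and 0.04 m and z of tin_a in the frame of pocket_a between -0.015 and 0.015 m and angle between tin_a's own z axis and vertical between 0.42 and 0.63 rad and linear speed of tin_a below 0.02 m/s) and (x of tin_c in the frame of pocket_c between -0.02 and 0.02 m and y of tin_c in the frame of pocket_c between -0.04 and 0.04 m and z of tin_c in the frame of pocket_c between -0.015 and 0.015 m and angle between tin_c's own z axis and vertical between 0.42 and 0.63 rad and linear speed of tin_c below 0.02 m/s)) or ((x of tin_c in the frame of tray between -0.045 and 0.045 m and y of tin_c in the frame of tray between -0.045 and 0.045 m and z of tin_c in the frame of tray below 0.009 m and angle between tin_c's own z axis and vertical below 0.1 rad and contact force between tin_c and tray above 2 N and linear speed of tin_c below 0.02 m/s) and (x of tin_a in the frame of pocket_a between -0.02 and 0.02 m and y of tin_a in the frame of pocket_a between -0.04 and 0.04 m and z of tin_a in the frame of pocket_a between -0.015 and 0.015 m and angle between tin_a's own z axis and vertical between 0.42 and 0.63 rad and linear speed of tin_a below 0.02 m/s) and (x of tin_b in the frame of pocket_b between -0.02 and 0.02 m and y of tin_b in the frame of pocket_b between -0.04 and 0.04 m and z of tin_b in the frame of pocket_b between -0.015 and 0.015 m and angle between tin_b's own z axis and vertical between 0.42 and 0.63 rad and linear speed of tin_b below 0.02 m/s)))); the robot touches nothing.
It fails at once if a tin falls or is flung into the tray (faster than 0.4 m/s within the last 40 mm above it) ((x of tin_a in the frame of tray between -0.06 and 0.06 m and y of tin_a in the frame of tray between -0.06 and 0.06 m and z of tin_a in the frame of tray below 0.045 m and linear speed of tin_a above 0.4 m/s) or (x of tin_b in the frame of tray between -0.06 and 0.06 m and y of tin_b in the frame of tray between -0.06 and 0.06 m and z of tin_b in the frame of tray below 0.045 m and linear speed of tin_b above 0.4 m/s) or (x of tin_c in the frame of tray between -0.06 and 0.06 m and y of tin_c in the frame of tray between -0.06 and 0.06 m and z of tin_c in the frame of tray below 0.045 m and linear speed of tin_c above 0.4 m/s)).
It fails at once if the brush, spoon or rattle is moved more than 30 mm (distance of any of brush, spoon, rattle from where it was at the start of the episode above 0.03 m).
It also fails if it takes over 69 s, if anything falls off the work surface, if the arm or the gripper's body presses on something with over 40 N, if the wrist force passes 120 N, or if a joint passes its speed limit or range.

## Robot

A 7-joint arm with a two-finger parallel gripper is mounted at the origin on the work surface. World frame = base frame: x ahead of the robot, y to its left, z up, the work surface at z = 0. Lengths are in m, angles in rad, forces in N, time in s.
With the tool pointing down it reaches from about 0.425 to 0.975 m from the base axis. Payload 16.7 kg.
Tool frame: the origin (TCP) lies midway between the tips of the shut fingers; the grasp point (between the pads) lies 19 mm behind it; z points along the fingers, y is the line along which they close (so a half turn about z gives the same grasp; the last joint's range is limited). The gripper opens to 85 mm and grips with 20 to 120 N. Pads are 22 mm wide; open, the fingers measure 114 mm over their backs; the gripper's body (76 mm by 85 mm) begins 54 mm behind the grasp point. The pads swing forward as they close: fully open they stand 13 mm farther back than shut.
Start: joints at [1.141, 0.426, 0.074, 1.606, -0.034, 1.111, -0.067], TCP at [0.186, -0.649, 0.231] pointing down, gripper open.
Joint ranges: [-2.85, 2.85], [-0.5, 2.14], [-1.23, 1.37], [0.21, 2.46], [-1.02, 4.16], [0.16, 2.05], [-2.73, 2.73]. Speed limits (rad/s): [1.89, 1.89, 2.39, 2.39, 3.01, 3.01, 3.01].

## Interface

Orientations are given as a unit quaternion [w, x, y, z].
In Python, from station import * gives the robot as it stands.
- The arm moves only by the tool drive_tool, never from a script. Its argument "series" is a list of rows, each an object with "turn": the turn, a rotation vector about the world's x, y, z in degrees, a list of three; "offset": the shift along the world's x, y, z in cm, a list of three; "gripper": the opening, from -1 (shut) to 1 (fully open). A call has exactly 8 rows; each row shifts and turns the commanded pose from where the row before left it; what a row does not reach is not made up. A row lasts 1/8 s, in which the tool goes at most 62.5 mm and 10.7 degrees, less where a joint would pass 70% of its speed; a pose out of reach is approached as far as the arm can. A call with a gripper value outside its range is refused whole. The fingers move at their own pace and stop on an object; the grip force is fixed at half the most. Time passes only in rows, so rows that do not move let the fingers close, or fill a call up. It gives the time, the measured TCP pose, the force, the opening and the grip force at its end, in the units of the state.
- state(): the state, without advancing time (a new reading comes with each control period).
- read_camera(name): name is "scene" or "top"; returns a dict with "color" (400x640x3 uint8, red, green, blue), "z_map" (400x640 float32, m along the optical axis (not along the pixel's ray), 0 where there is no reading), "intrinsics" (3x3 intrinsics, pixels), "origin" and "attitude" of the camera in the world. Camera axes: x right, y down, z forward; pixel columns grow to the right and rows downward; lengths in m; the calibration is good to about 2 mm. A picture is of the moment at which its call begins.
- job_done(): hands the job in; it is judged then, once.
The state is a dict: "clock": time; "joint_pos": joint angles; "qd": joint speeds; "effort": joint torques, N m; "eef_pos": TCP position; "tool_rot": TCP orientation; "ft_force": force on the tool from outside, world axes, zero at the start; "torque": the same for the moment, N m; "finger_gap": finger opening in m; "gripper_force": force on a finger pad.
Only numpy, scipy, OpenCV 4.12 (cv2) and the standard library are available. Lean on these libraries where they do the work, as an engineer would, in place of code of your own. Each camera call takes 0.05 s, during which the arm holds its last target. There are 200 camera calls.

## Working session

There is one attempt and no reset: what is moved stays moved. The work goes in short steps, Python scripts to look and compute and a tool call to move; the robot and the scene stay as the last step left them, time stands still between calls to the robot, and variables do not carry over. Pictures are saved under pics/ and viewed, at most 10 in all, crops included, and the job is handed in when it is done.

Besides the shell and the picture viewer there is one more tool, called after ">>>" by a JSON object that holds its "op" and its "data". drive_tool: Moves the arm, as the interface text tells. Its arguments: {"type":"object","properties":{"series":{"type":"array"}},"required":["series"]}

```bash
mkdir -p pics; ls
python3 - <<'E'
from station import *
import cv2,numpy as np,pickle
d={}
for n in("scene","top"):
    r=read_camera(n);d[n]=r
    cv2.imwrite(f"pics/{n}0.png",r["color"][:,:,::-1]);print(n,r["intrinsics"],r["origin"],r["attitude"])
pickle.dump(d,open("d0.pkl","wb"))
s=state();print(s)
E
```

```text
pics
scene [[434.35601742   0.         321.47880007]
 [  0.         434.35601742 194.38533619]
 [  0.           0.           1.        ]] [ 1.20904094 -0.36779906  0.93160706] [-0.31628907  0.80172016  0.47125479 -0.18741646]
top [[384.24636219   0.         319.74799418]
 [  0.         384.24636219 197.74704351]
 [  0.           0.           1.        ]] [0.48603655 0.01527451 1.08147372] [ 0.02519696 -0.69878111  0.71306201 -0.05111399]
{'clock': 0.1, 'joint_pos': array([ 1.14153665,  0.4266437 ,  0.07380876,  1.6065734 , -0.03413012,
        1.11080068, -0.06714601]), 'qd': array([ 3.68333741e-05, -3.54660302e-05,  3.89960002e-04, -1.32786127e-03,
        8.10062580e-04,  9.41502679e-04, -8.48747700e-04]), 'effort': array([ 8.70872318e-03, -9.51526380e+01,  3.77175853e+00, -4.64402211e+01,
        1.96545379e-02,  6.60603895e-03,  6.99144175e-05]), 'eef_pos': array([ 0.1862864 , -0.64838305,  0.23068306]), 'tool_rot': array([-5.75697065e-04,  9.90236189e-01,  1.39398525e-01, -9.88408995e-05]), 'ft_force': array([ 0.50575   , -0.29259567,  0.0092105 ]), 'torque': array([-0.01751854, -0.02119302,  0.04641687]), 'gripper_force': 0.0, 'finger_gap': 0.08536842437590426}
```

View pics/scene0.png

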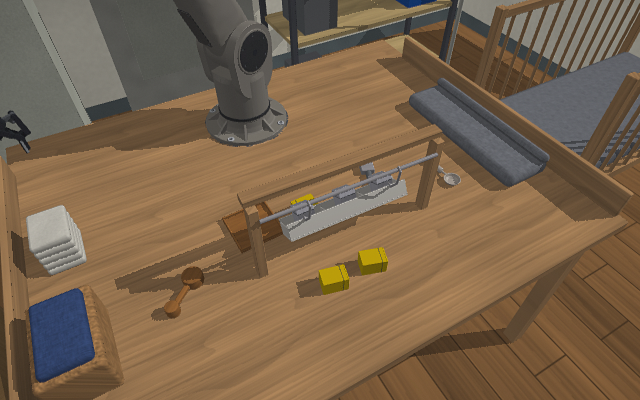

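View pics/top0.png

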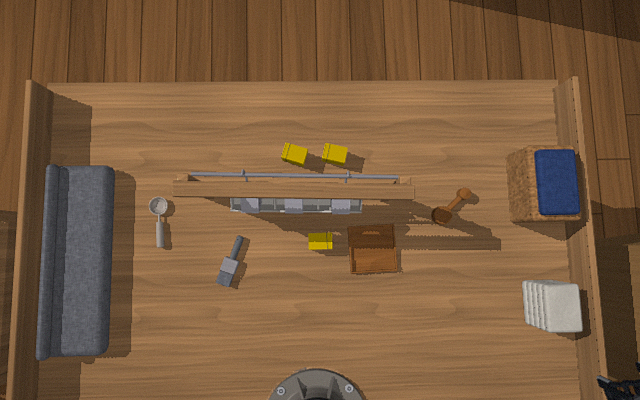

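The scene view shows the bin behind the ledge (about 340,205), with the tray at (255,220) and yellow decoys. The top view shows the ledge at rows 180–198, the tins at about (248,205), (292,205) and (340,205), the tray at (372,249), the brush at (232,262), and a yellow decoy in front of the bin at (320,241).

```bash
cat > h.py <<'E'
import numpy as np,cv2,pickle
from scipy.spatial.transform import Rotation as R
def cloud(r):
    K=r["intrinsics"];z=r["z_map"];v,u=np.mgrid[:400,:640]
    q=np.array(r["attitude"]);M=R.from_quat(q[[1,2,3,0]]).as_matrix()
    P=np.stack([(u-K[0,2])/K[0,0]*z,(v-K[1,2])/K[1,1]*z,z],-1)@M.T+r["origin"]
    P[z==0]=np.nan
    return P
E
python3 - <<'E'
from h import *
d=pickle.load(open("d0.pkl","rb"))
r=d["top"];P=cloud(r);hsv=cv2.cvtColor(r["color"],cv2.COLOR_RGB2HSV)
crop=r["color"][170:280,220:410,::-1];cv2.imwrite("pics/c0.png",cv2.resize(crop,(760,440),interpolation=cv2.INTER_NEAREST))
Z=P[...,2]
print("table z",np.nanmedian(Z[300:340,150:250]))
# ledge
m=((Z>.255)&(Z<.275));m[:170]=0;m[215:]=0;m[:,:165]=0;m[:,425:]=0
q=P[m];c,(w,h),a=cv2.minAreaRect(q[:,:2].astype(np.float32));print("ledge",c,w,h,a,np.median(q[:,2]),m.sum())
# yellow
ym=((hsv[...,0]>20)&(hsv[...,0]<34)&(hsv[...,1]>180)).astype(np.uint8)
for k in cv2.findContours(ym,0,2)[0]:
    if cv2.contourArea(k)>30:
        mm=np.zeros((400,640),np.uint8);cv2.drawContours(mm,[k],-1,1,-1);q=P[mm>0];print("yel",np.nanmin(q,0),np.nanmax(q,0))
# bin & tins rows
for u in range(228,368,6):
    print(u,[f"{P[v,u,0]:.3f},{P[v,u,1]:.3f},{Z[v,u]:.3f}" for v in range(198,217,3)])
# tray rim
m=((Z>.008)&(Z<.02));m[:222]=0;m[280:]=0;m[:,:340]=0;m[:,403:]=0
q=P[m];print("tray",cv2.minAreaRect(q[:,:2].astype(np.float32)),m.sum())
for n,b in dict(brush=(205,230,250,295),spoon=(145,190,172,252),rat=(425,180,480,230)).items():
    q=P[b[1]:b[3],b[0]:b[2]].reshape(-1,3);q=q[q[:,2]>.008];print(n,q.min(0),q.max(0))
E
```

```text
table z -0.0009870199330817009
ledge (0.5932931900024414, 0.03872448205947876) 0.5203791856765747 0.0344231016933918 88.22428131103516 0.2620331263646144 3835
yel [ 0.45876642 -0.05737331 -0.00381578] [0.50610817 0.01007953 0.04828274]
yel [ 0.69497458 -0.10449382 -0.00461881] [ 0.76141244 -0.03272427  0.04974564]
yel [ 0.69430295  0.00790627 -0.00286122] [0.75403517 0.07980143 0.04902175]
228 ['0.607,0.233,-0.004', '0.599,0.233,-0.003', '0.590,0.232,0.001', '0.582,0.232,-0.002', '0.574,0.233,-0.005', '0.565,0.233,-0.004', '0.556,0.232,-0.002']
234 ['0.598,0.201,0.079', '0.590,0.201,0.079', '0.582,0.201,0.080', '0.573,0.198,0.095', '0.564,0.195,0.109', '0.564,0.215,-0.000', '0.556,0.215,0.001']
240 ['0.589,0.172,0.154', '0.582,0.173,0.148', '0.576,0.174,0.144', '0.569,0.175,0.140', '0.564,0.181,0.106', '0.564,0.199,-0.002', '0.556,0.199,-0.001']
246 ['0.589,0.159,0.151', '0.582,0.159,0.148', '0.575,0.160,0.145', '0.568,0.160,0.142', '0.561,0.160,0.140', '0.564,0.182,-0.002', '0.555,0.182,-0.001']
252 ['0.589,0.144,0.152', '0.582,0.145,0.148', '0.575,0.145,0.145', '0.568,0.146,0.138',
[... 2689 characters left out ...]
0.002', '0.549,-0.121,0.001']
360 ['0.572,-0.102,0.263', '0.581,-0.124,0.111', '0.573,-0.124,0.108', '0.566,-0.124,0.105', '0.558,-0.124,0.106', '0.557,-0.139,-0.000', '0.549,-0.139,-0.002']
366 ['0.572,-0.116,0.261', '0.592,-0.158,-0.004', '0.583,-0.157,0.001', '0.574,-0.157,-0.002', '0.566,-0.156,-0.001', '0.557,-0.156,0.001', '0.548,-0.155,0.002']
tray ((0.4588451683521271, -0.1677326112985611), (0.13002879917621613, 0.13072313368320465), 2.010305404663086) 391
brush [0.36586461 0.18828597 0.00852784] [0.50262533 0.26053881 0.025144  ]
spoon [0.47728739 0.39799891 0.00802667] [0.61465963 0.44553471 0.02402791]
rat [ 0.52117391 -0.44706956  0.00842828] [ 0.6225103  -0.33864837  0.0344862 ]
```

View pics/c0.png

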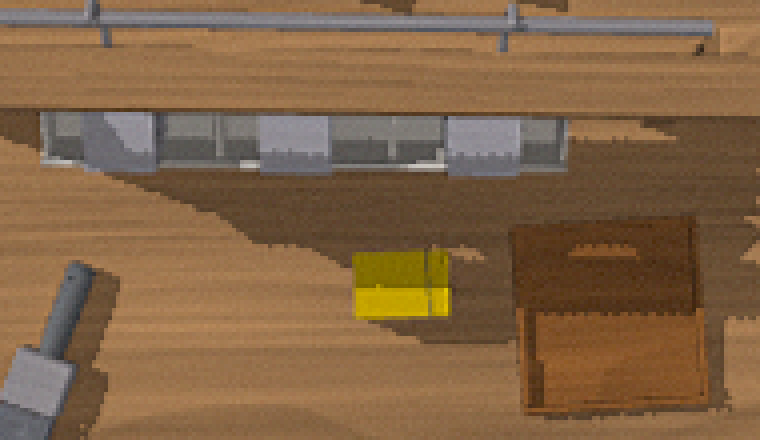

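The crop shows the three tins centred at columns of about 250, 294 and 341. Converted, their y is about 0.150, 0.043 and -0.072, and the bin yaw is about -1.8°. The tray centre is at (0.459, -0.168).

```bash
cat >> h.py <<'E'
YAW=np.deg2rad(-1.8);B=R.from_euler('z',YAW)
Y=dict(a=.1495,b=.0433,c=-.072)
def go(p,Rt):
    from station import state
    s=state();q=s["tool_rot"];Rc=R.from_quat(q[[1,2,3,0]])
    print("off cm",np.round((p-s["eef_pos"])*100,2),"turn",np.round(np.rad2deg((Rt*Rc.inv()).as_rotvec()),2),"F",s["ft_force"].round(2),"gap",s["finger_gap"].round(4),"gf",s["gripper_force"],"j",s["joint_pos"].round(2),s["clock"])
DOWN=R.from_rotvec([np.pi,0,0])
LEAN=B*R.from_euler('y',-30,degrees=True)*DOWN
def tin(k,s,t=-.004):
    p0=np.array([.605+.031*(Y[k]-.045),Y[k],.09]);return p0+B.apply([.866*t-.5*s,0,.5*t+.866*s])
E
python3 -c "
from h import *
go(tin('c',.15),LEAN);go(tin('c',.028),LEAN)"
```

```text
Traceback (most recent call last):
  File "h.py", line 14, in go
    print("off cm",np.round((p-s["eef_pos"])*100,2),"turn",np.round(np.rad2deg((Rt*Rc.inv()).as_rotvec()),2),"F",s["ft_force"].round(2),"gap",s["finger_gap"].round(4),"gf",s["gripper_force"],"j",s["joint_pos"].round(2),s["clock"])
                                                                                                                                              ^^^^^^^^^^^^^^^^^^^^^
AttributeError: 'float' object has no attribute 'round'
```

```bash
sed -i 's/s\["finger_gap"\].round(4)/round(s["finger_gap"],4)/' h.py
python3 -c "
from h import *
go(tin('c',.15),LEAN);go(tin('c',.028),LEAN)"
```

```text
off cm [33.67 57.88 -1.28] turn [  3.66 -29.9  -17.43] F [ 0.51 -0.29  0.01] gap 0.0854 gf 0.0 j [ 1.14  0.43  0.07  1.61 -0.03  1.11 -0.07] 0.1
off cm [ 39.76  57.69 -11.84] turn [  3.66 -29.9  -17.43] F [ 0.51 -0.29  0.01] gap 0.0854 gf 0.0 j [ 1.14  0.43  0.07  1.61 -0.03  1.11 -0.07] 0.1
```

>>> {"op": "drive_tool", "data": {"series": [{"offset": [2.1,3.6,0],"turn": [0.23,-1.87,-1.09],"gripper": 0.5},{"offset": [2.1,3.6,0],"turn": [0.23,-1.87,-1.09],"gripper": 0.5},{"offset": [2.1,3.6,0],"turn": [0.23,-1.87,-1.09],"gripper": 0.5},{"offset": [2.1,3.6,0],"turn": [0.23,-1.87,-1.09],"gripper": 0.5},{"offset": [2.1,3.6,0],"turn": [0.23,-1.87,-1.09],"gripper": 0.5},{"offset": [2.1,3.6,0],"turn": [0.23,-1.87,-1.09],"gripper": 0.5},{"offset": [2.1,3.6,0],"turn": [0.23,-1.87,-1.09],"gripper": 0.5},{"offset": [2.1,3.6,0],"turn": [0.23,-1.87,-1.09],"gripper": 0.5}]}}

```text
clock: 1.1
eef_pos: [0.3548, -0.3594, 0.2312]
tool_rot: [0.002, 0.989, 0.062, 0.131]
ft_force: [0.7, 0.5, 0.2]
finger_gap: 0.064
gripper_force: 0.0
```

>>> {"op": "drive_tool", "data": {"series": [{"offset": [2.1,3.6,0],"turn": [0.23,-1.87,-1.09],"gripper": 0.5},{"offset": [2.1,3.6,0],"turn": [0.23,-1.87,-1.09],"gripper": 0.5},{"offset": [2.1,3.6,0],"turn": [0.23,-1.87,-1.09],"gripper": 0.5},{"offset": [2.1,3.6,0],"turn": [0.23,-1.87,-1.09],"gripper": 0.5},{"offset": [2.1,3.6,0],"turn": [0.23,-1.87,-1.09],"gripper": 0.5},{"offset": [2.1,3.6,0],"turn": [0.23,-1.87,-1.09],"gripper": 0.5},{"offset": [2.1,3.6,0],"turn": [0.23,-1.87,-1.09],"gripper": 0.5},{"offset": [0,0,0],"turn": [0.23,-1.87,-1.09],"gripper": 0.5}]}}

```text
clock: 2.1
eef_pos: [0.5024, -0.1059, 0.2315]
tool_rot: [0.004, 0.966, -0.014, 0.26]
ft_force: [-0.5, -0.9, -0.5]
finger_gap: 0.064
gripper_force: 0.0
```

```bash
python3 -c "
from h import *
go(tin('c',.15),LEAN);go(tin('c',.028),LEAN)"
```

```text
off cm [ 2.05  3.64 -1.36] turn [ 0.02  0.11 -0.16] F [-0.45 -0.91 -0.46] gap 0.064 gf 0.0 j [ 0.61 -0.05 -0.48  2.3  -0.21  0.37 -1.3 ] 2.1
off cm [  8.15   3.45 -11.92] turn [ 0.02  0.11 -0.16] F [-0.45 -0.91 -0.46] gap 0.064 gf 0.0 j [ 0.61 -0.05 -0.48  2.3  -0.21  0.37 -1.3 ] 2.1
```

>>> {"op": "drive_tool", "data": {"series": [{"offset": [1.05,1.8,-0.7],"turn": [0,0.1,-0.16],"gripper": 0.5},{"offset": [1.0,1.8,-0.66],"turn": [0,0,0],"gripper": 0.5},{"offset": [1.22,-0.04,-2.1],"turn": [0,0,0],"gripper": 0.5},{"offset": [1.22,-0.04,-2.1],"turn": [0,0,0],"gripper": 0.5},{"offset": [1.22,-0.04,-2.1],"turn": [0,0,0],"gripper": 0.5},{"offset": [1.22,-0.04,-2.1],"turn": [0,0,0],"gripper": 0.5},{"offset": [1.22,-0.04,-2.1],"turn": [0,0,0],"gripper": 0.5},{"offset": [0,0,0],"turn": [0,0,0],"gripper": 0.5}]}}

```text
clock: 3.1
eef_pos: [0.5786, -0.075, 0.1168]
tool_rot: [0.005, 0.967, -0.016, 0.256]
ft_force: [0.2, 0.8, 0.5]
finger_gap: 0.0639
gripper_force: 0.0
```

```bash
python3 -c "
from h import *
from station import *
go(tin('c',.028),LEAN)
r=read_camera('scene');cv2.imwrite('pics/s1.png',cv2.resize(r['color'][130:290,200:460,::-1],(780,480)))"
```

```text
off cm [ 0.53  0.35 -0.46] turn [ 0.11 -0.32  0.18] F [0.16 0.78 0.46] gap 0.0639 gf 0.0 j [ 0.44  0.28 -0.48  2.28  1.01  0.17 -2.56] 3.1
```

View pics/s1.png

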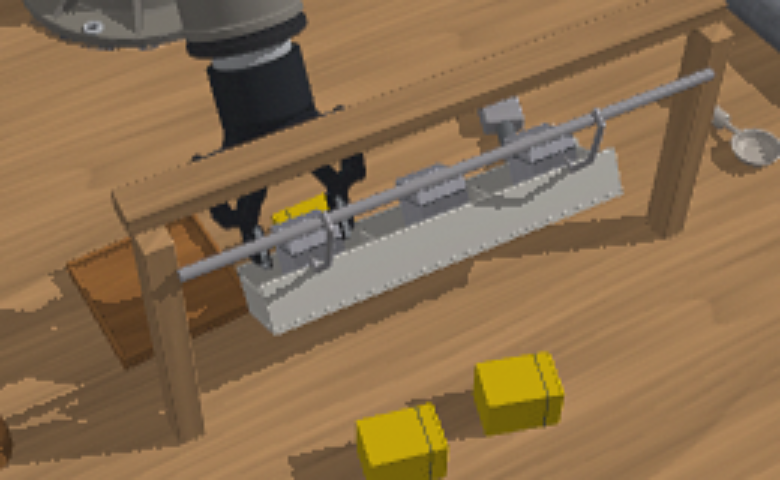

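The picture shows the fingers straddling tin_c (about 300,235 in the crop), clear of the ledge and rail. Next I correct the small remainder and close the gripper.

>>> {"op": "drive_tool", "data": {"series": [{"offset": [0.13,0.09,-0.12],"turn": [0,-0.1,0],"gripper": 0.5},{"offset": [0.13,0.09,-0.12],"turn": [0,-0.1,0],"gripper": 0.5},{"offset": [0.13,0.09,-0.12],"turn": [0,-0.1,0],"gripper": 0.5},{"offset": [0.13,0.09,-0.12],"turn": [0,0,0],"gripper": 0.5},{"offset": [0,0,0],"turn": [0,0,0],"gripper": 0.5},{"offset": [0,0,0],"turn": [0,0,0],"gripper": 0.5},{"offset": [0,0,0],"turn": [0,0,0],"gripper": 0.5},{"offset": [0,0,0],"turn": [0,0,0],"gripper": 0.5}]}}

```text
clock: 4.15
eef_pos: [0.5842, -0.0716, 0.1134]
tool_rot: [0.006, 0.966, -0.017, 0.26]
ft_force: [0.2, -0.3, -0.1]
finger_gap: 0.0641
gripper_force: 0.0
```

```bash
python3 -c "
from h import *
from station import *
go(tin('c',.028),LEAN)
print(np.mean([ (read_camera('top'),state()['ft_force'])[1] for i in range(4)],0))"
```

```text
off cm [-0.03  0.02 -0.11] turn [0.15 0.1  0.22] F [ 0.16 -0.34 -0.14] gap 0.0641 gf 0.0 j [ 0.43  0.29 -0.48  2.28  1.13  0.17 -2.68] 4.15
[-0.27540646 -0.21441659  0.00246023]
```

>>> {"op": "drive_tool", "data": {"series": [{"offset": [0,0,0],"turn": [0,0,0],"gripper": -1},{"offset": [0,0,0],"turn": [0,0,0],"gripper": -1},{"offset": [0,0,0],"turn": [0,0,0],"gripper": -1},{"offset": [0,0,0],"turn": [0,0,0],"gripper": -1},{"offset": [-0.2,0,0.5],"turn": [0,0,0],"gripper": -1},{"offset": [-0.2,0,0.5],"turn": [0,0,0],"gripper": -1},{"offset": [0,0,0],"turn": [0,0,0],"gripper": -1},{"offset": [0,0,0],"turn": [0,0,0],"gripper": -1}]}}

```text
clock: 5.35
eef_pos: [0.5802, -0.0717, 0.1232]
tool_rot: [0.006, 0.966, -0.017, 0.26]
ft_force: [0.2, 0.1, -1.9]
finger_gap: 0.0435
gripper_force: 61.0
```

```bash
python3 -c "
from h import *
from station import *
go(tin('c',.028),LEAN)
print(np.mean([ (read_camera('top'),state()['ft_force'])[1] for i in range(4)],0))"
```

```text
off cm [ 0.37  0.03 -1.09] turn [0.15 0.1  0.24] F [ 0.16  0.07 -1.85] gap 0.0435 gf 60.96450626850128 j [ 0.49  0.28 -0.54  2.27  1.03  0.19 -2.58] 5.35
[ 0.16973273  0.23263118 -0.66500401]
```

Tin_c reads about 0.67 N, so it is light. I put it back and back off.

>>> {"op": "drive_tool", "data": {"series": [{"offset": [0.2,0,-0.5],"turn": [0,0,0],"gripper": -1},{"offset": [0.2,0,-0.5],"turn": [0,0,0],"gripper": -1},{"offset": [0,0,0],"turn": [0,0,0],"gripper": -1},{"offset": [0,0,0],"turn": [0,0,0],"gripper": 0.5},{"offset": [0,0,0],"turn": [0,0,0],"gripper": 0.5},{"offset": [0,0,0],"turn": [0,0,0],"gripper": 0.5},{"offset": [-0.6,0,1.04],"turn": [0,0,0],"gripper": 0.5},{"offset": [-1.2,0,2.1],"turn": [0,0,0],"gripper": 0.5}]}}

```text
clock: 6.55
eef_pos: [0.5658, -0.071, 0.1444]
tool_rot: [0.005, 0.966, -0.016, 0.259]
ft_force: [-0.3, -0.5, -0.2]
finger_gap: 0.0638
gripper_force: 0.0
```

>>> {"op": "drive_tool", "data": {"series": [{"offset": [-1.2,0,2.1],"turn": [0,0,0],"gripper": 0.5},{"offset": [-1.2,0,2.1],"turn": [0,0,0],"gripper": 0.5},{"offset": [-1.2,0,2.1],"turn": [0,0,0],"gripper": 0.5},{"offset": [0.07,2.3,0],"turn": [0,0,0],"gripper": 0.5},{"offset": [0.07,2.3,0],"turn": [0,0,0],"gripper": 0.5},{"offset": [0.07,2.3,0],"turn": [0,0,0],"gripper": 0.5},{"offset": [0.07,2.3,0],"turn": [0,0,0],"gripper": 0.5},{"offset": [0.07,2.3,0],"turn": [0,0,0],"gripper": 0.5}]}}

```text
clock: 7.55
eef_pos: [0.534, 0.0439, 0.2074]
tool_rot: [0.006, 0.965, -0.017, 0.26]
ft_force: [0.2, -0.3, 0.4]
finger_gap: 0.0642
gripper_force: 0.0
```

```bash
python3 -c "
from h import *
from station import *
r=read_camera('top');cv2.imwrite('pics/t2.png',cv2.resize(r['color'][150:290,210:410,::-1],(800,560)))
go(tin('b',.12),LEAN);go(tin('b',.028),LEAN)"
```

```text
off cm [ 0.72 -0.15 -1.59] turn [0.11 0.2  0.1 ] F [-0.38  3.38  0.95] gap 0.0643 gf 0.0 j [ 0.73  0.08 -1.05  2.27  0.66  0.4  -2.47] 7.6
off cm [ 5.31 -0.3  -9.56] turn [0.11 0.2  0.1 ] F [-0.38  3.38  0.95] gap 0.0643 gf 0.0 j [ 0.73  0.08 -1.05  2.27  0.66  0.4  -2.47] 7.6
```

View pics/t2.png

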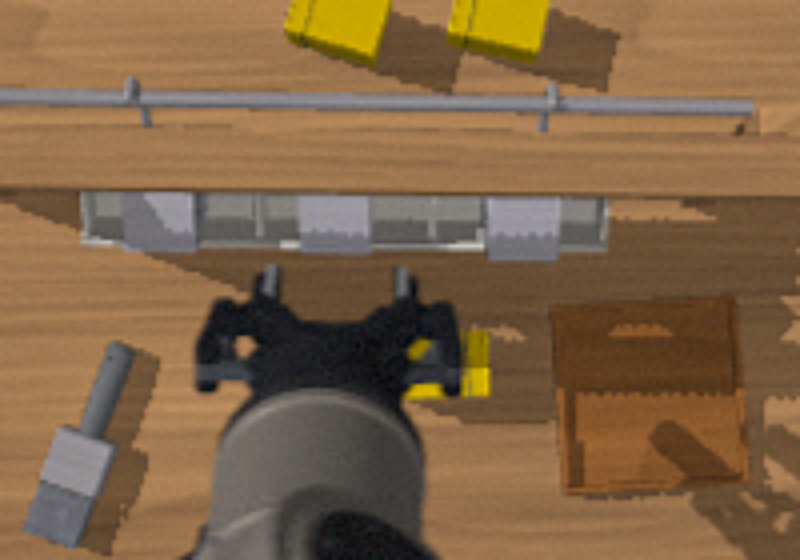

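The picture shows tin_c standing back in its pocket at (522,228), and the gripper in line with tin_b at (335,225). Next I go down on tin_b.

>>> {"op": "drive_tool", "data": {"series": [{"offset": [0.76,-0.05,-1.37],"turn": [0,0,0],"gripper": 0.5},{"offset": [0.76,-0.05,-1.37],"turn": [0,0,0],"gripper": 0.5},{"offset": [0.76,-0.05,-1.37],"turn": [0,0,0],"gripper": 0.5},{"offset": [0.76,-0.05,-1.37],"turn": [0,0,0],"gripper": 0.5},{"offset": [0.76,-0.05,-1.37],"turn": [0,0,0],"gripper": 0.5},{"offset": [0.76,-0.05,-1.37],"turn": [0,0,0],"gripper": 0.5},{"offset": [0.75,-0.05,-1.34],"turn": [0,0,0],"gripper": 0.5},{"offset": [0,0,0],"turn": [0,0,0],"gripper": 0.5}]}}

```text
clock: 8.6
eef_pos: [0.5717, 0.0417, 0.1322]
tool_rot: [0.004, 0.967, -0.016, 0.255]
ft_force: [-0.2, 0.8, -0.4]
finger_gap: 0.0641
gripper_force: 0.0
```

```bash
python3 -c "
from h import *
from station import *
go(tin('b',.028),LEAN)"
```

```text
off cm [ 1.58  0.21 -1.99] turn [ 0.   -0.42  0.07] F [-0.23  0.77 -0.35] gap 0.0641 gf 0.0 j [-0.21  0.21 -0.07  2.31  0.9   0.21 -2.73] 8.6
```

>>> {"op": "drive_tool", "data": {"series": [{"offset": [0.4,0.05,-0.5],"turn": [0,-0.2,0],"gripper": 0.5},{"offset": [0.4,0.05,-0.5],"turn": [0,-0.2,0],"gripper": 0.5},{"offset": [0.4,0.05,-0.5],"turn": [0,0,0],"gripper": 0.5},{"offset": [0.38,0.05,-0.5],"turn": [0,0,0],"gripper": 0.5},{"offset": [0,0,0],"turn": [0,0,0],"gripper": 0.5},{"offset": [0,0,0],"turn": [0,0,0],"gripper": 0.5},{"offset": [0,0,0],"turn": [0,0,0],"gripper": 0.5},{"offset": [0,0,0],"turn": [0,0,0],"gripper": 0.5}]}}

```text
clock: 9.6
eef_pos: [0.5889, 0.0423, 0.1178]
tool_rot: [0.004, 0.967, -0.017, 0.255]
ft_force: [0.0, 0.0, -0.1]
finger_gap: 0.0641
gripper_force: 0.0
```

```bash
python3 -c "
from h import *
from station import *
go(tin('b',.028),LEAN)"
```

```text
off cm [-0.14  0.16 -0.56] turn [-0.02 -0.46  0.2 ] F [ 0.05  0.   -0.07] gap 0.0641 gf 0.0 j [-0.33  0.26  0.07  2.29  0.9   0.16 -2.73] 9.6
```

>>> {"op": "drive_tool", "data": {"series": [{"offset": [0,0,-0.2],"turn": [0,0,0],"gripper": 0.5},{"offset": [0,0,0],"turn": [0,0,0],"gripper": -1},{"offset": [0,0,0],"turn": [0,0,0],"gripper": -1},{"offset": [0,0,0],"turn": [0,0,0],"gripper": -1},{"offset": [0,0,0],"turn": [0,0,0],"gripper": -1},{"offset": [-0.2,0,0.5],"turn": [0,0,0],"gripper": -1},{"offset": [-0.2,0,0.5],"turn": [0,0,0],"gripper": -1},{"offset": [0,0,0],"turn": [0,0,0],"gripper": -1}]}}

```text
clock: 10.6
eef_pos: [0.5851, 0.042, 0.127]
tool_rot: [0.004, 0.967, -0.017, 0.254]
ft_force: [0.6, 0.5, -5.3]
finger_gap: 0.0436
gripper_force: 61.8
```

```bash
python3 -c "
from h import *
from station import *
go(tin('b',.028),LEAN)
print(np.mean([ (read_camera('top'),state()['ft_force'])[1] for i in range(5)],0))
go(tin('b',.028),LEAN)"
```

```text
off cm [ 0.24  0.19 -1.48] turn [-0.03 -0.54  0.22] F [ 0.64  0.52 -5.34] gap 0.0436 gf 61.84272453188896 j [-0.28  0.23  0.02  2.29  0.84  0.19 -2.67] 10.6
[ 0.39557754  0.36553375 -5.17919416]
off cm [ 0.24  0.17 -1.42] turn [-0.01 -0.57  0.21] F [ 1.19  0.33 -5.86] gap 0.043 gf 61.843022257089615 j [-0.29  0.23  0.02  2.29  0.84  0.19 -2.67] 10.85
```

Tin_b reads about 5.2 N, so it is the heavy one. I lift it out along the slope normal.

>>> {"op": "drive_tool", "data": {"series": [{"offset": [-0.3,0,0.52],"turn": [0,0,0],"gripper": -1},{"offset": [-0.6,0,1.04],"turn": [0,0,0],"gripper": -1},{"offset": [-0.7,0,1.2],"turn": [0,0,0],"gripper": -1},{"offset": [-0.7,0,1.2],"turn": [0,0,0],"gripper": -1},{"offset": [-0.7,0,1.2],"turn": [0,0,0],"gripper": -1},{"offset": [-0.7,0,1.2],"turn": [0,0,0],"gripper": -1},{"offset": [-0.7,0,1.2],"turn": [0,0,0],"gripper": -1},{"offset": [-0.7,0,0.8],"turn": [0,0,0],"gripper": -1}]}}

```text
clock: 11.85
eef_pos: [0.5338, 0.0422, 0.211]
tool_rot: [0.004, 0.967, -0.017, 0.254]
ft_force: [0.3, -0.4, -4.9]
finger_gap: 0.0434
gripper_force: 61.8
```

```bash
python3 -c "
from h import *
UP=R.from_euler('z',2,degrees=True)*DOWN
go(np.array([.459,-.168,.12]),UP)"
```

```text
off cm [ -7.48 -21.02  -9.1 ] turn [-0.   29.47  3.91] F [ 0.32 -0.36 -4.94] gap 0.0434 gf 61.844472438097 j [-0.15  0.01 -0.16  2.3   0.46  0.38 -2.3 ] 11.85
```

>>> {"op": "drive_tool", "data": {"series": [{"offset": [-0.93,-1.3,0],"turn": [0,1.85,0.25],"gripper": -1},{"offset": [-0.93,-2.0,0],"turn": [0,1.85,0.25],"gripper": -1},{"offset": [-0.93,-2.0,0],"turn": [0,1.85,0.25],"gripper": -1},{"offset": [-0.93,-2.0,0],"turn": [0,1.85,0.25],"gripper": -1},{"offset": [-0.93,-2.0,0],"turn": [0,1.85,0.25],"gripper": -1},{"offset": [-0.93,-2.0,0],"turn": [0,1.85,0.25],"gripper": -1},{"offset": [-0.93,-2.0,0],"turn": [0,1.85,0.25],"gripper": -1},{"offset": [-0.93,-1.5,0],"turn": [0,1.85,0.25],"gripper": -1}]}}

```text
clock: 12.85
eef_pos: [0.4591, -0.1064, 0.2104]
tool_rot: [0.002, 0.992, 0.001, 0.127]
ft_force: [0.6, -1.2, -4.8]
finger_gap: 0.0429
gripper_force: 61.9
```

>>> {"op": "drive_tool", "data": {"series": [{"offset": [0,-1.5,0],"turn": [0,1.85,0.25],"gripper": -1},{"offset": [0,-1.5,0],"turn": [0,1.85,0.25],"gripper": -1},{"offset": [0,-1.5,0],"turn": [0,1.85,0.25],"gripper": -1},{"offset": [0,-1.0,0],"turn": [0,1.85,0.25],"gripper": -1},{"offset": [0,-0.7,-1],"turn": [0,1.85,0.25],"gripper": -1},{"offset": [0,0,-1.5],"turn": [0,1.85,0.25],"gripper": -1},{"offset": [0,0,-1.5],"turn": [0,1.85,0.25],"gripper": -1},{"offset": [0,0,-1.5],"turn": [0,1.8,0.2],"gripper": -1}]}}

```text
clock: 13.85
eef_pos: [0.4596, -0.1673, 0.1538]
tool_rot: [-0.0, 1.0, 0.018, -0.002]
ft_force: [0.0, 0.2, -4.5]
finger_gap: 0.0434
gripper_force: 61.9
```

```bash
python3 -c "
from h import *
UP=R.from_euler('z',2,degrees=True)*DOWN
go(np.array([.459,-.168,.0405]),UP)"
```

```text
off cm [ -0.06  -0.07 -11.33] turn [-0.03 -0.26 -0.09] F [ 0.04  0.21 -4.5 ] gap 0.0434 gf 61.89498469233513 j [ 0.09  0.22  0.14  2.09 -0.04  0.83 -1.28] 13.85
```

>>> {"op": "drive_tool", "data": {"series": [{"offset": [0,0,-1.6],"turn": [0,0,0],"gripper": -1},{"offset": [0,0,-1.6],"turn": [0,0,0],"gripper": -1},{"offset": [0,0,-1.6],"turn": [0,0,0],"gripper": -1},{"offset": [0,0,-1.6],"turn": [0,0,0],"gripper": -1},{"offset": [0,0,-1.6],"turn": [0,0,0],"gripper": -1},{"offset": [0,0,-1.6],"turn": [0,0,0],"gripper": -1},{"offset": [0,0,-1.1],"turn": [0,-0.3,0],"gripper": -1},{"offset": [0,0,-0.6],"turn": [0,0,0],"gripper": -1}]}}

```text
clock: 14.85
eef_pos: [0.4595, -0.1678, 0.0415]
tool_rot: [-0.0, 1.0, 0.018, 0.001]
ft_force: [0.1, -0.0, -4.8]
finger_gap: 0.0431
gripper_force: 61.9
```

>>> {"op": "drive_tool", "data": {"series": [{"offset": [0,0,-0.1],"turn": [0,0,0],"gripper": -1},{"offset": [0,0,-0.1],"turn": [0,0,0],"gripper": -1},{"offset": [0,0,-0.1],"turn": [0,0,0],"gripper": -1},{"offset": [0,0,0],"turn": [0,0,0],"gripper": -1},{"offset": [0,0,0],"turn": [0,0,0],"gripper": -1},{"offset": [0,0,0],"turn": [0,0,0],"gripper": -1},{"offset": [0,0,0],"turn": [0,0,0],"gripper": -1},{"offset": [0,0,0],"turn": [0,0,0],"gripper": -1}]}}

```text
clock: 15.85
eef_pos: [0.4598, -0.1678, 0.0393]
tool_rot: [-0.0, 1.0, 0.018, 0.002]
ft_force: [-0.1, 0.6, -4.1]
finger_gap: 0.0437
gripper_force: 61.9
```

>>> {"op": "drive_tool", "data": {"series": [{"offset": [0,0,-0.07],"turn": [0,0,0],"gripper": -1},{"offset": [0,0,0],"turn": [0,0,0],"gripper": -1},{"offset": [0,0,-0.07],"turn": [0,0,0],"gripper": -1},{"offset": [0,0,0],"turn": [0,0,0],"gripper": -1},{"offset": [0,0,-0.06],"turn": [0,0,0],"gripper": -1},{"offset": [0,0,0],"turn": [0,0,0],"gripper": -1},{"offset": [0,0,0],"turn": [0,0,0],"gripper": -1},{"offset": [0,0,0],"turn": [0,0,0],"gripper": -1}]}}

```text
clock: 16.85
eef_pos: [0.4598, -0.1678, 0.0372]
tool_rot: [-0.0, 1.0, 0.018, 0.002]
ft_force: [0.5, -0.5, -4.7]
finger_gap: 0.0432
gripper_force: 61.9
```

>>> {"op": "drive_tool", "data": {"series": [{"offset": [0,0,-0.07],"turn": [0,0,0],"gripper": -1},{"offset": [0,0,0],"turn": [0,0,0],"gripper": -1},{"offset": [0,0,-0.07],"turn": [0,0,0],"gripper": -1},{"offset": [0,0,0],"turn": [0,0,0],"gripper": -1},{"offset": [0,0,0],"turn": [0,0,0],"gripper": -1},{"offset": [0,0,0],"turn": [0,0,0],"gripper": -1},{"offset": [0,0,0],"turn": [0,0,0],"gripper": -1},{"offset": [0,0,0],"turn": [0,0,0],"gripper": -1}]}}

```text
clock: 17.85
eef_pos: [0.4598, -0.1678, 0.0358]
tool_rot: [-0.0, 1.0, 0.018, 0.002]
ft_force: [-0.7, 0.5, -5.0]
finger_gap: 0.0434
gripper_force: 61.9
```

>>> {"op": "drive_tool", "data": {"series": [{"offset": [0,0,-0.07],"turn": [0,0,0],"gripper": -1},{"offset": [0,0,0],"turn": [0,0,0],"gripper": -1},{"offset": [0,0,-0.07],"turn": [0,0,0],"gripper": -1},{"offset": [0,0,0],"turn": [0,0,0],"gripper": -1},{"offset": [0,0,0],"turn": [0,0,0],"gripper": -1},{"offset": [0,0,0],"turn": [0,0,0],"gripper": -1},{"offset": [0,0,0],"turn": [0,0,0],"gripper": -1},{"offset": [0,0,0],"turn": [0,0,0],"gripper": -1}]}}

```text
clock: 18.85
eef_pos: [0.4601, -0.1678, 0.0351]
tool_rot: [-0.0, 1.0, 0.018, 0.002]
ft_force: [-3.2, 2.4, 14.4]
finger_gap: 0.0433
gripper_force: 64.5
```

```bash
python3 -c "
from h import *
from station import *
r=read_camera('scene');cv2.imwrite('pics/s3.png',cv2.resize(r['color'][160:270,200:360,::-1],(800,550)))
print(state()['ft_force'],state()['eef_pos'])"
```

```text
[-2.86069333  1.7406144  13.93235284] [ 0.46015161 -0.16783002  0.03508218]
```

View pics/s3.png

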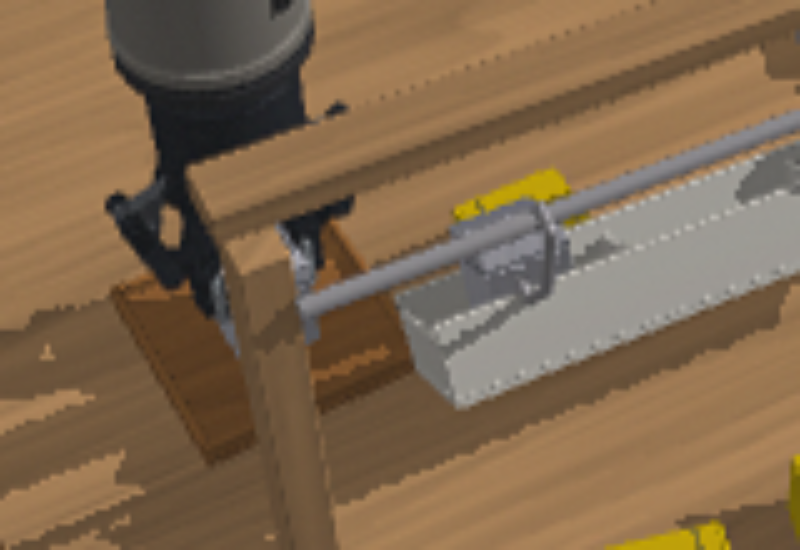

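The tin is in the tray and touching the floor (force +14 N); the picture shows it at about (260,300), partly behind the post. I ease off slightly, release, and back straight up.

>>> {"op": "drive_tool", "data": {"series": [{"offset": [0,0,0.05],"turn": [0,0,0],"gripper": -1},{"offset": [0,0,0],"turn": [0,0,0],"gripper": -1},{"offset": [0,0,0],"turn": [0,0,0],"gripper": 0.6},{"offset": [0,0,0],"turn": [0,0,0],"gripper": 0.6},{"offset": [0,0,0],"turn": [0,0,0],"gripper": 0.6},{"offset": [0,0,0],"turn": [0,0,0],"gripper": 0.6},{"offset": [0,0,1],"turn": [0,0,0],"gripper": 0.6},{"offset": [0,0,2],"turn": [0,0,0],"gripper": 0.6}]}}

```text
clock: 19.9
eef_pos: [0.4594, -0.1678, 0.0653]
tool_rot: [-0.0, 1.0, 0.018, 0.001]
ft_force: [0.5, 0.1, -0.1]
finger_gap: 0.0682
gripper_force: 0.0
```

>>> {"op": "drive_tool", "data": {"series": [{"offset": [0,0,2.5],"turn": [0,0,0],"gripper": 0.6},{"offset": [0,0,2.5],"turn": [0,0,0],"gripper": 0.6},{"offset": [0,0,2.5],"turn": [0,0,0],"gripper": 0.6},{"offset": [0,0,2.5],"turn": [0,0,0],"gripper": 0.6},{"offset": [-1,-3,1.5],"turn": [0,0,0],"gripper": 0.6},{"offset": [-1,-4,0],"turn": [0,0,0],"gripper": 0.6},{"offset": [-1,-4,0],"turn": [0,0,0],"gripper": 0.6},{"offset": [-1,-4,0],"turn": [0,0,0],"gripper": 0.6}]}}

```text
clock: 20.9
eef_pos: [0.4193, -0.319, 0.1808]
tool_rot: [0.0, 1.0, 0.018, 0.002]
ft_force: [0.2, 0.1, 0.5]
finger_gap: 0.0683
gripper_force: 0.0
```

>>> {"op": "drive_tool", "data": {"series": [{"offset": [-1,-4,0],"turn": [0,0,0],"gripper": 0.6},{"offset": [-1,-4,0],"turn": [0,0,0],"gripper": 0.6},{"offset": [-1,-4,0],"turn": [0,0,0],"gripper": 0.6},{"offset": [-1,-3,0],"turn": [0,0,0],"gripper": 0.6},{"offset": [0,0,0],"turn": [0,0,0],"gripper": 0.6},{"offset": [0,0,0],"turn": [0,0,0],"gripper": 0.6},{"offset": [0,0,0],"turn": [0,0,0],"gripper": 0.6},{"offset": [0,0,0],"turn": [0,0,0],"gripper": 0.6}]}}

```text
clock: 21.9
eef_pos: [0.3803, -0.4671, 0.1802]
tool_rot: [-0.0, 1.0, 0.018, 0.002]
ft_force: [-0.1, 0.1, -0.1]
finger_gap: 0.068
gripper_force: 0.0
```

Run:
```python
from h import *
from station import *
r=read_camera('top');cv2.imwrite('pics/t4.png',cv2.resize(r['color'][150:290,210:410,::-1],(800,560)))
P=cloud(r);Z=P[...,2]
m=(Z>.055)&(Z<.1);m[:215]=0;m[285:]=0;m[:,:335]=0;m[:,405:]=0
q=P[m];print(cv2.minAreaRect(q[:,:2].astype(np.float32)),np.median(q[:,2]),m.sum());print(state()['ft_force'])
A=np.c_[q[:,:2],np.ones(len(q))];print(np.linalg.lstsq(A,q[:,2],rcond=None)[0])
```

```text
((0.45869413018226624, -0.1678597331047058), (0.04458022117614746, 0.04458780586719513), 0.760809600353241) 0.06813512739024219 296
[ 0.32013016 -1.07980906  0.56103023]
[-0.00390933 -0.0453337   0.06196522]
```

View pics/t4.png

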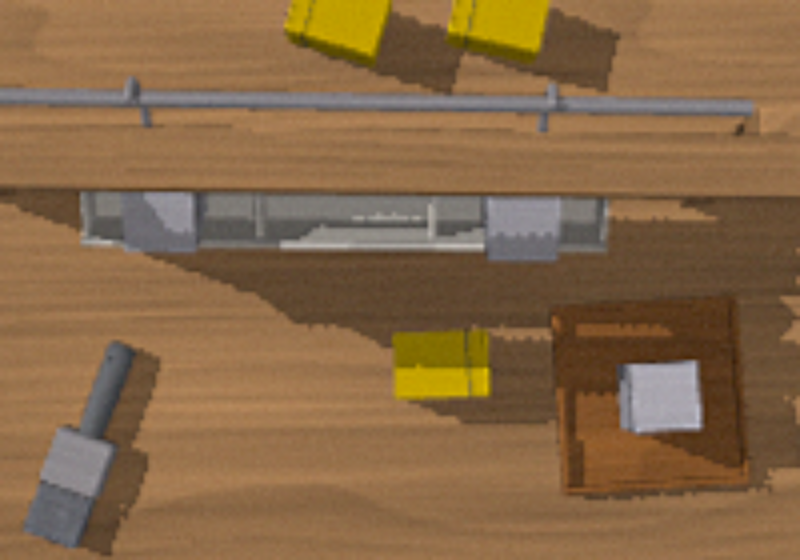

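The heavy tin stands upright in the middle of the tray (660,397), with its top at z 0.068. Both light tins are in their pockets at (160,220) and (522,228). I hand it in.

```bash
python3 -c "
from station import *
print(job_done())"
```

```text
the job is handed in; nothing more can be done
None
```

Tin_b was the heavy one (about 5 N on the wrist, against 0.7 N for tin_c). It stands upright in the middle of the tray, the light tins are in their own pockets (tin_c was lifted and put back, tin_a was never touched), and I handed the job in at about 22 s; no verdict came back.

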